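Park the index pin, load the bottle changer and turn it one click

ROBOT

A 7-joint arm with a two-finger parallel gripper is mounted at the origin on a cart in front of the work surface, level with it; the furniture and walls round the work are solid. World frame = base frame: x ahead of the robot, y to its left, z up, the work surface at z = 0. Lengths are in mm, angles in rad, forces in N, time in s.
With the tool pointing down it reaches from about 400 to 875 mm from the base axis. Payload 6.5 kg.
Tool frame: the origin (TCP) lies at the very end of the fingers, on their centre line; the grasp point (between the pads) lies 19 mm behind it (r.grip_point_offset is the distance from the TCP to the grasp point, in mm); z points along the fingers, y is the line along which they close (so a half turn about z gives the same grasp; the last joint's range is limited). The gripper opens to 85 mm and grips with 20 to 120 N. Pads are 22 mm wide; open, the fingers measure 114 mm over their backs; the gripper's body (76 mm by 85 mm) begins 54 mm behind the grasp point. The pads swing forward as they close: fully open they stand 13 mm farther back than shut.
Start: joints at [1.206, 0.536, -0.004, 1.538, 0.003, 1.067, -0.071], TCP at [191.339, -621.192, 231.29] pointing down, gripper open.
Joint ranges: [-2.7, 2.7], [-0.37, 2.16], [-1.27, 1.26], [0.24, 2.4], [-1.31, 4.45], [0.19, 1.91], [-2.76, 2.76]. Speed limits (rad/s): [2.39, 2.39, 3.14, 3.14, 3.14, 3.14, 3.14].

INTERFACE

Orientations are given as [roll, pitch, yaw] about the fixed x, y, z axes, in that order (R = Rz(yaw) Ry(pitch) Rx(roll)).
In Python, from cell import r, camrig, finish_job gives the robot as it stands (r), with the cameras (camrig) and the job as plain functions.
- The arm moves only by the shell command python3 drive.py 'ROWS' [FORCE]. ROWS is rows parted by semicolons, their numbers by spaces, 1 to 12 of them, each of 5 numbers: dx, dy, dz in mm, then a turn about the tool's z in rad, then the opening from 0.0 (shut) to 1.0 (fully open); each row shifts and turns the commanded pose from where the row before left it, along the tool's axes as they then stand; what a row does not reach is not made up. A row lasts 1/8 s, in which the tool goes at most 62.5 mm and 0.188 rad, less where a joint would pass 70% of its speed; a pose out of reach is approached as far as the arm can. The fingers move at their own pace and stop on an object; FORCE is the grip in N (left out, the last holds). Time passes only in rows, so rows that do not move let the fingers close. It prints the time, the measured TCP pose, the force, the opening and the grip force at its end.
- r.get_state(): the state, without advancing time (a new reading comes with each control period).
- camrig.camera(name): name is "side" or "top"; returns the picture (480x640x3 uint8, red, green, blue); there is no depth.
- camrig.calibration(name): a dict with "vertical_fov" (degrees; the focal length in pixels is half the picture's height over the tangent of half this angle, whatever the lens; pixels are square), "cx", "cy" (the principal point, pixels), "dist" ([k1, k2, p1, p2, k3] as OpenCV has them; the pictures are not rectified), "R" (3x3) and "t" (3): a world point X has camera coordinates R X + t. Camera axes: x right, y down, z forward; pixel columns grow to the right and rows downward; lengths in mm; the calibration is good to about 2 mm. A picture is of the moment at which its call begins. calibration takes no time and is no camera call.
- finish_job(): hands the job in; it is judged then, once.
The state is a dict: "clock": time; "q": joint angles; "qvel": joint speeds; "effort": joint torques, N m; "tool_pos": TCP position; "tcp_rot": TCP orientation; "wrist_force": force on the tool from outside, world axes, zero at the start; "ft_torque": the same for the moment, N m; "width": opening from 0.0 (shut) to 1.0 (fully open); "grip_force": force on a finger pad.
Only numpy, scipy, OpenCV 4.12 (cv2) and the standard library are available. Lean on these libraries where they do the work, as an engineer would, in place of code of your own. Each camera call takes 0.05 s, during which the arm holds its last target. There are 200 camera calls.

TASK

Pull the red spring pin of the bottle changer out, turn it clockwise into its rest notch so that it stays out by itself when you let go. Then stand the loose amber bottle from the bench in the empty cup and turn the carousel, which has a black grip on its hub, one click clockwise so that this bottle stands in front of the reader. Leave the pin parked, keep the other bottles in their cups, do not disturb the two dropper bottles beside the loose one or the purple jar on the open bench, and let go of everything.

Things in the scene. Friction and masses are not known exactly. Their poses are not given: they have to be found in the camera images.
- changer: Bottle changer, fixed: white round plinth 206 mm across, 18 mm high. Origin on the bench under the carousel's axis, z up. In its own axes (angles anticlockwise from +x) the spring pin stands at -90 deg, the loading place at 120 deg (green dot on the plinth), the grey reader at 60 deg (28 x 38 mm, 76 mm high, face 106 mm from the axis).
- carousel (a joint): Carousel's turn, rad, 0 at the start, grows clockwise from above. Aluminium disc 154 mm across, top 32 mm above the bench, index lugs out to 88 mm; six cups 60 deg apart. A spring detent (at most 0.3 N m) pulls it to each multiple of 1.047; let go within about 0.3 rad of one, it is drawn home. Locked while the pin is in.
- hub_grip (a point): Centre of the black bar grip on the hub column (column 13 mm thick): bar 30 mm long, 14 mm thick, 20 mm high, its top 92 mm above the bench, its centre 82 mm. Axes are the carousel's (z up; at carousel 0 parallel to the changer's); the bar's long side points at 30 deg and its thin side at 120 deg in these axes.
- pocket_0 (a point): Centre of the floor of the empty cup, 32 mm above the bench, 57 mm from the carousel's axis; moves with the carousel. Cup: 8 mm deep, about 34 mm inside diameter (bottle 29 mm), blue, about 41 mm outside.
- read_place (a point): Fixed point in front of the reader, where the floor centre of the loaded cup must stand after the click (32 mm above the bench, 60 deg clockwise of the loading place).
- pin_lift (a joint): How far the spring pin is pulled out along its own axis, m: 0 locked, 0.022 is the stop. The spring pulls it in with 5 N at 0 and 10.5 N at the stop. It can be turned only beyond 0.016; in the rest notch it settles at about 0.012.
- pin_turn (a joint): Turn of the spring pin about its axis, rad, clockwise seen from the handle's end looking at it: 0 in the deep slot, 1.047 over the rest notch (stop at 1.15). Within about 0.1 of 1.047 it drops 4 mm into the notch when let down.
- pin_grip (a point): Where to grip the red handle: a bar 30 mm wide along this frame's x, 14 mm thick along y, 28 mm high along z, with a 2 mm lip 11 mm farther out. z points out along the pin's axis, which leans 35 deg from vertical away from the carousel; pull along +z, clockwise turn is about -z. The steel collar (radius 13 mm) tops out 21 mm below this point while the pin is in.
- bottle_new: Loose amber bottle with black cap on the bench, 29 mm diameter, 59 mm high, 45 g; origin at the centre of its underside, z up. Straight sides up to about 30 mm, then a shoulder and the cap. The only one of its kind on the bench.
- dropper_a: Dropper bottle, 31 mm diameter, 112 mm high, origin at the centre of its underside; stands about 57 mm (centre to centre) from the loose bottle. Leave alone.
- dropper_b: Dropper bottle, 31 mm diameter, 112 mm high, origin at the centre of its underside; stands on the other side of the loose bottle, about 57 mm away. Leave alone.
- stain_jar: Purple staining jar with white lid, 56 mm square, 110 mm high, origin at the centre of its underside. Leave alone.
- bottle_1: Amber bottle standing loose in the cup at the reader, 60 deg clockwise of the empty cup; same size as the new one, origin at the centre of its underside. Three more sit in the next three cups clockwise and ride along.
- bottle_5: Amber bottle standing loose in the cup 60 deg anticlockwise of the empty cup; same size as the new one, origin at the centre of its underside.
- pocket_1 (a point): Centre of the floor of the cup 60 deg clockwise of the empty cup; moves with the carousel.
- pocket_5 (a point): Centre of the floor of the cup 60 deg anticlockwise of the empty cup; moves with the carousel.

How it is judged:
By the outcome, as a careful person would: the job done as asked, in the order asked, and still so for the second after the job is handed in, with the robot touching nothing.
It also fails if it takes over 64 s, if anything falls off the work surface, if the arm or the gripper's body presses on something with over 40 N, if the wrist force passes 120 N, or if a joint passes its speed limit or range.

## Working session

There is one attempt and no reset: what is moved stays moved. The work goes in short steps, Python scripts to look and compute and a shell command to move; the robot and the scene stay as the last step left them, time stands still between calls to the robot, and variables do not carry over. Pictures are saved under pics/ and viewed, at most 10 in all, crops included, and the job is handed in when it is done.

```bash
ls; mkdir -p pics; python3 - <<'E'
from cell import r, camrig, finish_job
import cv2
for n in ("top","side"):
    c=camrig.calibration(n); print(n,c)
    cv2.imwrite(f"pics/{n}0.png",camrig.camera(n)[:,:,::-1])
print(r.get_state())
E
```

```text
cell.py
drive.py
pics
top {'vertical_fov': 47.36863783430126, 'cx': 327.1505482198971, 'cy': 244.8394119547341, 'dist': array([-0.16516772,  0.        ,  0.        ,  0.        ,  0.        ]), 'R': array([[-0.02254846, -0.99968407,  0.01110571],
       [-0.99596471,  0.02149658, -0.08713319],
       [ 0.08686693, -0.01302561, -0.99613476]]), 't': array([ -10.79748995,  544.33145927, 1547.55326872])}
side {'vertical_fov': 55.31869556456147, 'cx': 318.69760803854496, 'cy': 242.66339331550773, 'dist': array([-0.00528195,  0.        ,  0.        ,  0.        ,  0.        ]), 'R': array([[ 0.99838894,  0.05305594,  0.02011456],
       [ 0.0464729 , -0.56122208, -0.82635951],
       [-0.03255454,  0.82596298, -0.56278358]]), 't': array([-549.71223549,   22.28288433, 1177.82187084])}
{'clock': 0.1, 'q': array([ 1.2057404 ,  0.53714496, -0.00440316,  1.53878965,  0.00259662,
        1.06729324, -0.07122437]), 'qvel': array([-6.00245893e-05, -6.91531593e-04,  7.99662674e-05, -4.01776798e-03,
       -1.56995321e-03, -4.62218978e-05,  6.47467447e-04]), 'effort': array([ 2.79240550e-03, -5.84563386e+01,  1.05210453e+00, -2.59780598e+01,
        1.26768523e-02,  4.55606380e-03,  1.22778758e-05]), 'tool_pos': array([ 191.17185839, -620.64247513,  230.45970728]), 'tcp_rot': array([-3.13996864e+00,  1.35214072e-04,  2.98871307e-01]), 'wrist_force': array([ 0.78929071,  0.07109833, -0.02506859]), 'ft_torque': array([ 0.01724103, -0.02655827, -0.02936229]), 'grip_force': 0.0, 'width': 0.9996524214418134}
```

View pictures.

View pics/top0.png

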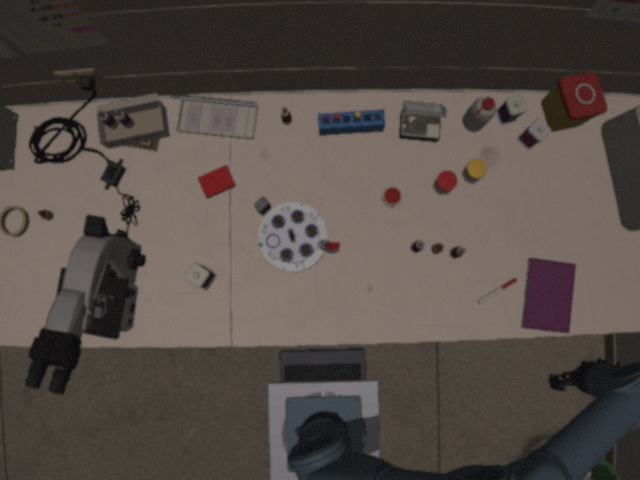

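View pics/side0.png

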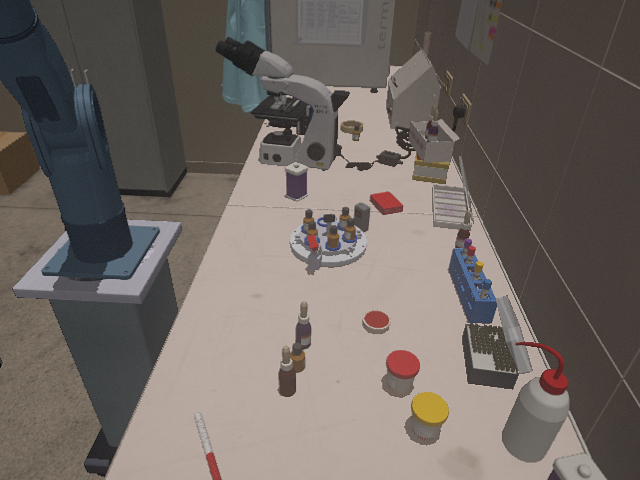

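The top view shows the changer at about (293,237), the red pin at (331,246), the reader at (263,205) and the loose bottle at (437,248) between the droppers at (418,246) and (458,252). The side view has the changer at (328,240) and the loose bottle at (298,358). I'll enlarge both.

```bash
python3 - <<'E'
import cv2,numpy as np
a=cv2.imread("pics/top0.png"); s=cv2.imread("pics/side0.png")
t=cv2.resize(a[190:285,245:345],(600,570),interpolation=cv2.INTER_CUBIC)  # x6
cv2.imwrite("pics/topz.png",cv2.convertScaleAbs(t,alpha=1.5))
b=cv2.resize(s[195:275,280:380],(800,640)[:2],interpolation=cv2.INTER_CUBIC)
cv2.imwrite("pics/sidez.png",cv2.resize(b,(700,560)))
b1=cv2.resize(a[230:270,405:475],(560,320),interpolation=cv2.INTER_CUBIC)*1
b2=cv2.resize(s[295:400,265:335],(186,280),interpolation=cv2.INTER_CUBIC)
E
```

```text
(no output)
```

View pics/topz.png

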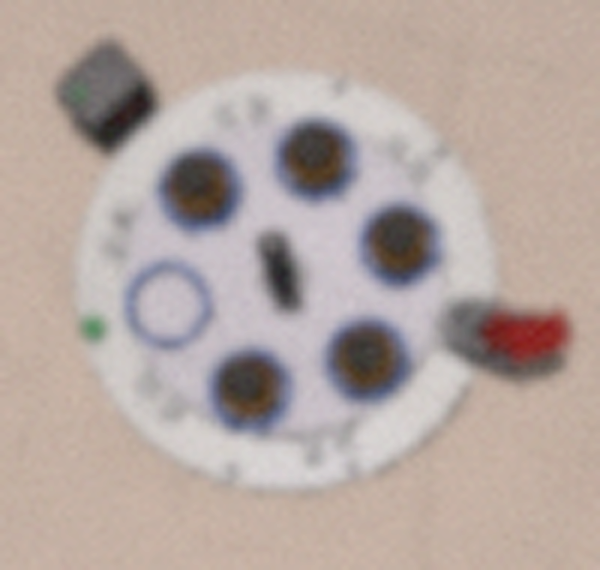

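View pics/sidez.png

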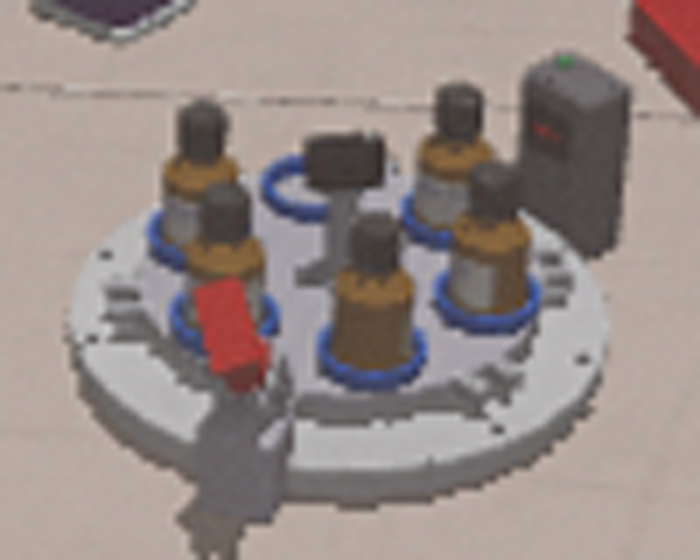

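The zooms show the plinth centre at about (287,279) in the top crop, the empty ring at (169,305), the green dot at (93,328), and the red bar lying roughly radially. Next I'll fit the changer's pose and zoom in on the loose bottle.

```bash
cat > h.py <<'E'
import numpy as np, cv2
from cell import r, camrig, finish_job
def cam(n):
    c=camrig.calibration(n); f=240/np.tan(np.radians(c["vertical_fov"]/2))
    return np.array([[f,0,c["cx"]],[0,f,c["cy"]],[0,0,1.]]),np.array(c["dist"]),np.array(c["R"]),np.array(c["t"],float)
C={n:cam(n) for n in("top","side")}
def proj(n,X):
    K,d,R,t=C[n]; return cv2.projectPoints(np.asarray(X,float).reshape(-1,1,3),cv2.Rodrigues(R)[0],t,K,d)[0].reshape(-1,2)
def ray(n,uv,z):
    K,d,R,t=C[n]; p=cv2.undistortPoints(np.array([[uv]],float),K,d)[0,0]
    o=-R.T@t; v=R.T@np.array([p[0],p[1],1]); return o+v*(z-o[2])/v[2]
def Rz(a): c,s=np.cos(a),np.sin(a); return np.array([[c,-s,0],[s,c,0],[0,0,1.]])
E
cat > fit.py <<'E'
from h import *
from scipy.optimize import least_squares
T=lambda u,v:(245+(u+.5)/6-.5,190+(v+.5)/6-.5)
S=lambda u,v:(280+(u+.5)/7-.5,195+(v+.5)/7-.5)
P=lambda deg,rr,z:[rr*np.cos(np.radians(deg)),rr*np.sin(np.radians(deg)),z]
top=[(T(287,279),[0,0,18]),(T(169,305),P(120,57,40)),(T(201,172),P(60,57,90)),(T(317,143),P(0,57,90)),(T(401,228),P(-60,57,90)),(T(367,343),P(-120,57,90)),(T(247,372),P(180,57,90)),(T(279,271),[0,0,92])]
side=[(S(303,187),P(120,57,40)),(S(458,93),P(60,57,91)),(S(493,172),P(0,57,91)),(S(376,222),P(-60,57,91)),(S(225,193),P(-120,57,91)),(S(203,108),P(180,57,91))]
def res(p,which):
    o=[]
    for n,L in which:
        X=[Rz(p[2])@np.array(x)+[p[0],p[1],0] for _,x in L]
        o.append((proj(n,X)-[u for u,_ in L]).ravel())
    return np.concatenate(o)
for w in ([("top",top)],[("side",side)],[("top",top),("side",side)]):
    s=least_squares(res,[600,0,-1.2],args=(w,)); print(s.x,np.degrees(s.x[2]),np.round(s.fun,1))
print("dot dir",ray("top",T(93,328),18))
E
python3 fit.py; python3 - <<'E'
import cv2,numpy as np
a=cv2.imread("pics/top0.png"); s=cv2.imread("pics/side0.png")
b1=cv2.convertScaleAbs(cv2.resize(a[232:268,400:475],(750,360),interpolation=cv2.INTER_CUBIC),alpha=1.5)
b2=cv2.resize(s[335:380,265:335],(350,225),interpolation=cv2.INTER_CUBIC)
o=np.zeros((590,750,3),np.uint8);o[:360]=b1;o[365:590,:350]=b2
cv2.imwrite("pics/bot.png",o)
E
```

```text
[ 5.72995742e+02  7.56496618e+01 -2.94913628e-01] -16.89730619163922 [ 0.4 -0.4  0.3 -0.5 -0.9  0.1 -0.3 -0.1  0.1  0.3  0.1  1.   0.   1.3
  0.3 -1.8]
[ 5.70094915e+02  8.01393882e+01 -2.81980800e-01] -16.156309743985116 [ 0.9 -1.  -0.2 -0.   0.  -0.2  0.1  0.3 -0.1  0.  -0.8  0.8]
[ 5.71653670e+02  7.64974166e+01 -2.89772674e-01] -16.602751249537263 [ 0.1  0.1 -0.   0.  -1.3  0.7 -0.7  0.3 -0.2  0.7 -0.1  1.4 -0.2  1.8
  0.  -1.3  1.6 -0.3  0.5  0.8  0.6  0.7  0.5  1.1  0.3  0.7 -0.2  1.4]
dot dir [550.35266408 170.61431124  18.        ]
```

View pics/bot.png

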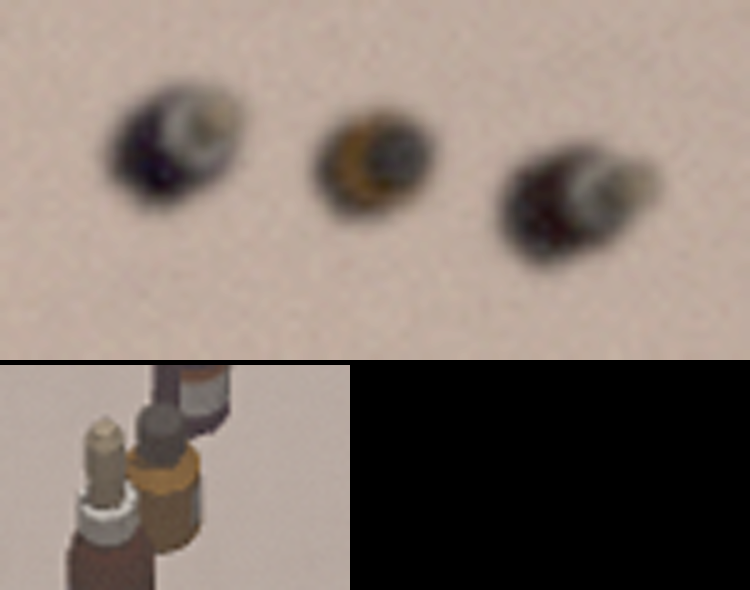

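The loose bottle's cap is at crop (402,153) in the top view, with the dropper tips at (215,120) and (640,183). In the side crop the cap top is at (163,410). Next I'll fit the red handle and the bottle positions.

```bash
cat > pin.py <<'E'
from h import *
from scipy.optimize import minimize
M={}
for n,(x0,x1,y0,y1) in {"top":(315,350,230,260),"side":(295,330,225,260)}.items():
    a=cv2.imread(f"pics/{n}0.png").astype(float)[y0:y1,x0:x1]
    e=np.clip(((a[...,2]-np.maximum(a[...,0],a[...,1]))-20)/ (60 if n=="top" else 80),0,1)
    ys,xs=np.mgrid[y0:y1,x0:x1]; M[n]=(e,x0,y0); print(n,e.sum(),(e*xs).sum()/e.sum(),(e*ys).sum()/e.sum(),e.max())
psi=-0.29
def box(p):
    pos,roll=np.array(p[:3]),p[3]
    out=Rz(psi)@np.array([0,-1,0]); z=out*np.sin(np.radians(35))+np.array([0,0,np.cos(np.radians(35))])
    x0=np.cross([0,0,1],out); x0/=np.linalg.norm(x0); y0=np.cross(z,x0)
    x=np.cos(roll)*x0+np.sin(roll)*y0; y=np.cross(z,x)
    return np.array([pos+sx*15*x+sy*7*y+sz*14*z for sx in(-1,1) for sy in(-1,1) for sz in(-1,1)]),x,y,z
def cost(p):
    B=box(p)[0]; c=0
    for n,(e,x0,y0) in M.items():
        h=cv2.convexHull(((proj(n,B)-[x0,y0]+.5)*8).astype(np.float32)); m=np.zeros((e.shape[0]*8,e.shape[1]*8),np.uint8)
        cv2.fillConvexPoly(m,np.round(h).astype(int),255); m=cv2.resize(m,e.shape[::-1],interpolation=cv2.INTER_AREA)/255.
        m=cv2.GaussianBlur(m,(0,0),.9 if n=="top" else .4); c+=((m-e)**2).sum()
    return c
for roll in np.radians(range(0,180,30)):
    g=np.array([572,76.5,65])+Rz(psi)@np.array([0,-105,0]); best=None
    s=minimize(cost,[*g,roll],method="Nelder-Mead",options=dict(initial_simplex=[[*g,roll]]+[[*(g+d),roll+k] for d,k in (([15,0,0],0),([0,15,0],0),([0,0,15],0),([0,0,0],.4))],maxiter=600))
    B,x,y,z=box(s.x); l=Rz(-psi)@(s.x[:3]-[571.6,76.5,0])
    print(round(s.fun,1),s.x[:3].round(1),"roll",np.degrees(s.x[3]).round(1),"local",l.round(1),"x",x.round(2),"y",y.round(2))
E
python3 pin.py; python3 - <<'E'
from h import *
from scipy.optimize import least_squares
T=lambda u,v:(400+(u+.5)/10-.5,232+(v+.5)/10-.5)
print("cap top",ray("top",T(402,153),59),"base",ray("top",T(362,165),5))
print("cap side",ray("side",(265+163.5/5-.5,335+45.5/5-.5),59))
print("dropA",ray("top",T(215,120),108),"B",ray("top",T(642,182),110))
E
```

```text
top 50.116666666666674 332.7159960093116 245.43066178915862 0.8666666666666667
side 105.4875 312.38428723782437 240.98542481336654 1.0
33.4 [536.1 -35.6  83.2] roll -62.0 local [  -2.  -117.6   83.2] x [ 0.24 -0.83 -0.51] y [0.96 0.12 0.27]
33.4 [536.  -36.1  83.9] roll 115.0 local [  -1.9 -118.1   83.9] x [-0.19  0.83  0.52] y [-0.97 -0.07 -0.24]
32.4 [536.  -36.5  83.8] roll 117.8 local [  -1.8 -118.5   83.8] x [-0.24  0.83  0.51] y [-0.96 -0.11 -0.27]
32.7 [536.3 -37.7  83.7] roll 119.1 local [  -1.1 -119.6   83.7] x [-0.26  0.82  0.5 ] y [-0.95 -0.13 -0.28]
33.2 [536.1 -37.8  84.1] roll 119.8 local [  -1.3 -119.7   84.1] x [-0.27  0.82  0.5 ] y [-0.95 -0.14 -0.29]
32.9 [536.  -36.7  82.9] roll 119.2 local [  -1.7 -118.6   82.9] x [-0.26  0.82  0.5 ] y [-0.95 -0.13 -0.28]
cap top [ 528.29219016 -341.16989971   59.        ] base [ 529.29013167 -341.07001845    5.        ]
cap side [ 527.38772155 -337.05747216   59.        ]
dropA [ 534.61565835 -278.72165601  108.        ] B [ 514.80035833 -396.72208889  110.        ]
```

```bash
cat > go.py <<'E'
import sys; from h import *
x,y,z,yd=map(float,sys.argv[1:5]); s=r.get_state(); p=s["tool_pos"]; w=s["tcp_rot"][2]
d=np.array([x,y,z])-p; R=Rz(w)@np.diag([1,-1,-1.])
print("now",p.round(1),np.degrees(w).round(1),"clock",round(s["clock"],2),"tool d",(R.T@d).round(1),"turn",round(-(np.radians(yd)-w+np.pi)%(2*np.pi)*1 if 0 else -((np.radians(yd)-w+np.pi)%(2*np.pi)-np.pi),3),"q7",s["q"][6].round(2),"grip",round(s["grip_force"],1),round(s["width"],3))
E
python3 drive.py '0 0 0 -0.18 0.55;0 0 0 -0.18 0.55;0 0 0 -0.18 0.55;0 0 0 -0.18 0.55;0 0 0 -0.18 0.55;0 0 0 -0.18 0.55;0 0 0 -0.18 0.55;0 0 0 -0.18 0.55;0 0 0 -0.157 0.55' 50; python3 go.py 535.5 -38.5 160 108.6
```

```text
clock: 1.23
tool_pos: [191.1, -620.9, 230.8]
tcp_rot: [-3.142, -0.001, 1.901]
wrist_force: [0.0, -0.3, -1.2]
width: 0.552
grip_force: 0.0
now [ 191.1 -620.9  230.8] 108.9 clock 1.23 tool d [439.2 514.7  70.8] turn 0.006 q7 1.37 grip 0.0 0.552
```

```bash
python3 drive.py '36.6 42.9 0 0 0.55;36.6 42.9 0 0 0.55;36.6 42.9 0 0 0.55;36.6 42.9 0 0 0.55;36.6 42.9 0 0 0.55;36.6 42.9 0 0 0.55;36.6 42.9 0 0 0.55;36.6 42.9 0 0 0.55;36.6 42.9 0 0 0.55;36.6 42.9 0 0 0.55;36.6 42.9 0 0 0.55;36.6 42.9 0 0 0.55';  python3 go.py 535.5 -38.5 160 108.6
```

```text
clock: 2.72
tool_pos: [539.5, -39.2, 231.1]
tcp_rot: [-3.141, 0.0, 1.895]
wrist_force: [1.1, -0.1, 0.4]
width: 0.552
grip_force: 0.0
now [539.5 -39.2 231.1] 108.6 clock 2.73 tool d [ 2.  -3.5 71.1] turn -0.0 q7 0.07 grip 0.0 0.552
```

```bash
python3 drive.py '1 -2 50 0 0.55;1 -1.5 52 0 0.55;0 0 0 0 0.55;0 0 0 0 0.55';  python3 go.py 535.5 -38.5 68 108.6; cat > shot.py <<'E'
import sys; from h import *
# shot.py tag X Y Z : both views cropped round the world point
tag=sys.argv[1]; X=np.array([list(map(float,sys.argv[2:5]))]); o=[]
for n,w in(("top",36),("side",60)):
    im=camrig.camera(n)[:,:,::-1].copy(); cv2.imwrite(f"pics/{tag}_{n}.png",im)
    u,v=proj(n,X)[0].astype(int); c=im[v-w:v+w,u-w:u+w]; print(n,"origin",u-w,v-w,"scale",390/(2*w))
    o.append(cv2.convertScaleAbs(cv2.resize(c,(390,390),interpolation=cv2.INTER_CUBIC),alpha=1.4 if n=="top" else 1))
cv2.imwrite(f"pics/{tag}.png",np.hstack(o))
E
python3 shot.py a 536 -37 84
```

```text
clock: 3.22
tool_pos: [536.0, -39.8, 130.8]
tcp_rot: [3.14, 0.0, 1.896]
wrist_force: [-0.5, 0.0, 0.5]
width: 0.547
grip_force: 0.0
now [536.  -39.8 130.8] 108.6 clock 3.23 tool d [ 1.4 -0.1 62.8] turn 0.0 q7 -0.02 grip 0.0 0.547
top origin 296 209 scale 5.416666666666667
side origin 252 182 scale 3.25
```

View pics/a.png

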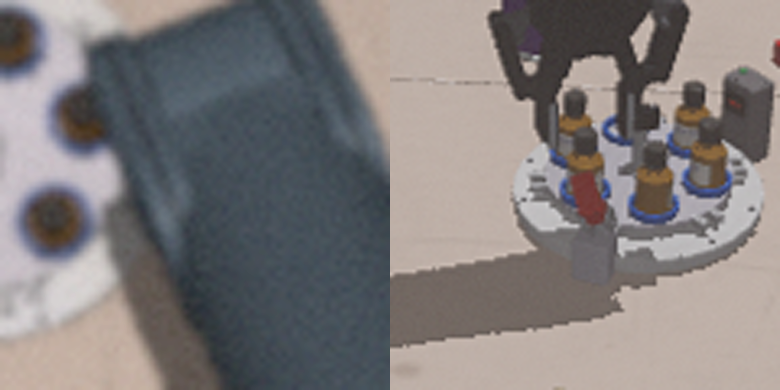

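The side view shows the fingers straddling the red handle's line, with tips at about (543,143) and (627,138). I'll compare this with the projected finger positions to find the side camera's bias.

```bash
python3 - <<'E'
from h import *
d=np.array([np.cos(np.radians(18.6)),np.sin(np.radians(18.6)),0])
for dz in(0,6):
  p=np.array([536,-39.8,130.8+dz]); print(proj("side",[p-30*d,p,p+30*d]).round(1))
g=[[536,-36.8,83.5]]
print("obs tips 299.1,226  324.9,224.5 mid 312.0,225.2; red obs 312.4,241.0 (side) proj",proj("side",g),"top 332.7,245.4 proj",proj("top",g))
E
```

```text
[[299.9 227.6]
 [312.6 225.9]
 [325.1 224.3]]
[[299.9 225.3]
 [312.6 223.7]
 [325.2 222.1]]
obs tips 299.1,226  324.9,224.5 mid 312.0,225.2; red obs 312.4,241.0 (side) proj [[312.41911106 242.17473005]] top 332.7,245.4 proj [[332.51982344 245.71823253]]
```

```bash
python3 go.py 537 -38 69 108.6; python3 drive.py '1 -2 30 0 0.55;0.5 0 31 0 0.55;0 0 0 0 0.55;0 0 0 0 0.55'; python3 shot.py b 536 -37 84
```

```text
now [536.7 -39.9 131.5] 108.6 clock 3.33 tool d [ 1.7  0.9 62.5] turn -0.0 q7 -0.02 grip 0.0 0.547
clock: 3.82
tool_pos: [534.0, -39.0, 70.1]
tcp_rot: [3.139, 0.001, 1.896]
wrist_force: [-0.0, 0.2, -0.3]
width: 0.55
grip_force: 0.0
top origin 296 209 scale 5.416666666666667
side origin 252 182 scale 3.25
```

View pics/b.png

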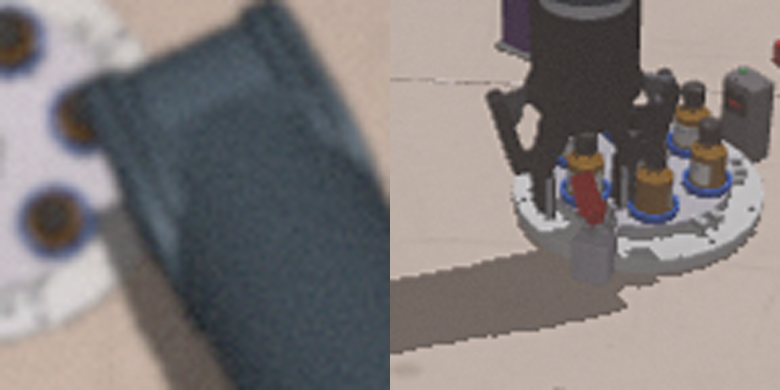

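The side view shows the fingers straddling the handle, with tips at about x 545 and 622. Their midpoint is roughly 2 px left of the handle. I'll centre the gripper and close.

```bash
python3 drive.py '0.5 3 0 0 0.5;0 0 0 0 0.0;0 0 0 0 0.0;0 0 0 0 0.0;0 0 0 0 0.0;0 0 0 0 0.0' 50; python3 go.py 537 -38 69 108.6
```

```text
clock: 4.68
tool_pos: [538.5, -37.5, 70.0]
tcp_rot: [3.135, 0.002, 1.894]
wrist_force: [2.0, -0.6, 7.9]
width: 0.228
grip_force: 48.9
now [538.5 -37.5  70. ] 108.5 clock 4.67 tool d [ 0.  -1.6  1. ] turn -0.001 q7 -0.09 grip 48.9 0.228
```

```bash
python3 drive.py '-1.9 -1.3 -3.3 0 0;-1.9 -1.3 -3.3 0 0;-1.9 -1.3 -3.3 0 0;-1.9 -1.3 -3.3 0 0;-1.9 -1.3 -3.3 0 0;0 0 0 0 0;0 0 0 0 0' 50; python3 shot.py c 536 -37 84
```

```text
clock: 5.55
tool_pos: [535.2, -47.1, 85.2]
tcp_rot: [3.134, -0.001, 1.895]
wrist_force: [7.7, 3.5, -8.5]
width: 0.226
grip_force: 48.5
top origin 296 209 scale 5.416666666666667
side origin 252 182 scale 3.25
```

View pics/c.png

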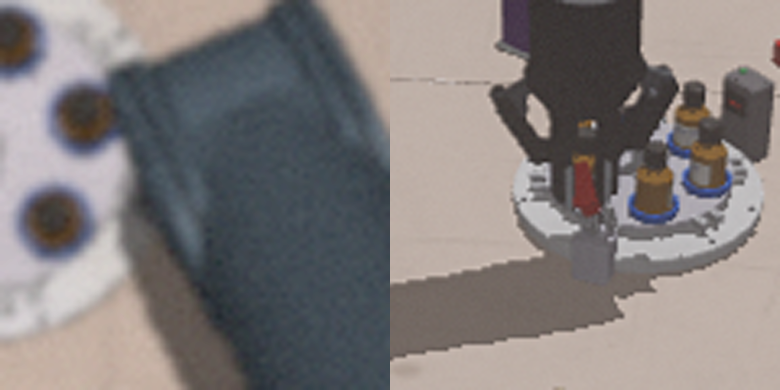

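```bash
python3 drive.py '-0.9 -0.6 -1.6 0 0;0 0 0 0.12 0;0 0 0 0.12 0;0 0 0 0.12 0;0 0 0 0.12 0;0 0 0 0.12 0;0 0 0 0 0' 50; python3 go.py 537 -38 69 38.2
```

```text
clock: 6.52
tool_pos: [532.7, -47.8, 86.1]
tcp_rot: [3.14, -0.003, 1.297]
wrist_force: [6.5, 4.1, -8.0]
width: 0.185
grip_force: 49.6
now [532.7 -47.8  86.1] 74.3 clock 6.53 tool d [10.5  1.5 17.1] turn 0.63 q7 -0.54 grip 49.6 0.185
```

```bash
python3 drive.py '0 0 0 0.12 0;0 0 0 0.12 0;0 0 0 0.12 0;0 0 0 0.12 0;0 0 0 0.12 0;0 0 0 0.03 0;0 0 0 0 0' 50; python3 go.py 537 -38 69 38.2; python3 shot.py d 536 -37 84;python3 -c "
from cell import r, camrig, finish_job;s=r.get_state();print(s['ft_torque'],s['wrist_force'])"
```

```text
clock: 7.4
tool_pos: [530.6, -46.8, 85.4]
tcp_rot: [-3.138, 0.001, 0.67]
wrist_force: [3.0, 4.9, -7.3]
width: 0.186
grip_force: 86.7
now [530.6 -46.8  85.4] 38.4 clock 7.4 tool d [10.5 -2.9 16.4] turn 0.003 q7 -1.05 grip 86.7 0.186
top origin 296 209 scale 5.416666666666667
side origin 252 182 scale 3.25
[1.83339307 0.3226129  0.72110139] [ 2.22229366  5.06653962 -6.98216731]
```

View pics/d.png

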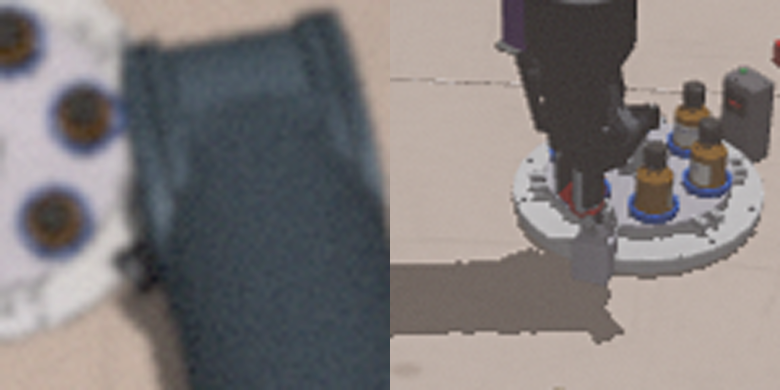

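The side view shows the handle now turned crosswise between the pads, at about (580,200). I'll let it down along the axis and see whether the notch takes the spring load.

```bash
python3 drive.py '0.9 -0.7 1.6 0 0;0.9 -0.7 1.6 0 0;0 0 0 0 0' 50;python3 drive.py '0.9 -0.7 1.6 0 0;0.4 -0.3 0.8 0 0;0 0 0 0 0' 50; python3 go.py 537 -38 69 38.2
```

```text
clock: 7.88
tool_pos: [531.1, -46.0, 83.4]
tcp_rot: [-3.139, 0.002, 0.669]
wrist_force: [-2.6, 3.9, 7.6]
width: 0.19
grip_force: 91.9
clock: 8.25
tool_pos: [531.4, -46.0, 82.7]
tcp_rot: [-3.14, 0.003, 0.668]
wrist_force: [-9.8, 0.5, 28.2]
width: 0.189
grip_force: 98.6
now [531.4 -46.   82.7] 38.3 clock 8.25 tool d [ 9.4 -2.8 13.7] turn 0.001 q7 -1.06 grip 98.6 0.189
```

```bash
cat > st.py <<'E'
from h import *
s=r.get_state(); print(s["clock"].__round__(2),"p",s["tool_pos"].round(1),"yaw",np.degrees(s["tcp_rot"][2]).round(1),"F",s["wrist_force"].round(1),"T",s["ft_torque"].round(2),"g",round(s["grip_force"],1),round(s["width"],3))
E
python3 drive.py '-0.9 0.7 -1.6 0 0;-0.9 0.7 -1.6 0 0;-0.9 0.7 -1.6 0 0;-0.6 0.5 -1.1 0 0;0 0 0 0 0' 50 >/dev/null; python3 st.py
python3 drive.py '0 0 0 -0.06 0;0 0 0 0 0' >/dev/null; python3 st.py
python3 drive.py '0 0 0 -0.06 0;0 0 0 0 0' >/dev/null; python3 st.py
python3 drive.py '0 0 0 -0.06 0;0 0 0 0 0' >/dev/null; python3 st.py
```

```text
8.88 p [530.5 -47.2  85.8] yaw 38.4 F [ 1.7  6.3 -6.3] T [2.1  0.53 0.79] g 87.4 0.188
9.12 p [531.2 -47.7  85.9] yaw 41.8 F [ 2.9  5.3 -6.9] T [1.69 0.04 0.6 ] g 79.5 0.186
9.38 p [531.8 -48.2  86.1] yaw 45.2 F [ 4.1  4.8 -8.5] T [ 1.32 -0.34  0.4 ] g 71.7 0.185
9.62 p [530.9 -48.3  85.7] yaw 48.6 F [ 2.4  4.1 -8.5] T [1.39 0.12 0.62] g 55.6 0.185
```

```bash
python3 drive.py '0.9 -0.7 1.6 0 0;0.9 -0.7 1.6 0 0;0.9 -0.7 1.6 0 0;0 0 0 0 0' >/dev/null; python3 st.py
```

```text
10.12 p [531.5 -47.6  83.3] yaw 48.5 F [-4.9  0.9 15.3] T [0.7  2.05 0.73] g 62.8 0.186
```

```bash
python3 drive.py '0 0 -1 0 0.5;0 0 0 0 0.5;0 0 0 0 0.5;0 0 -5 0 0.5;0 0 -40 0 0.5;0 0 -50 0 0.5;0 0 0 0 0.5;0 0 0 0 0.5' >/dev/null; python3 st.py
cat > roll.py <<'E'
import sys
import io,contextlib
with contextlib.redirect_stdout(io.StringIO()):
    exec(open("pin.py").read().split("for roll in np")[0])
def load(tag):
    x0,x1,y0,y1=295,330,215,260
    a=cv2.imread(f"pics/{tag}_side.png" if tag!="0" else "pics/side0.png").astype(float)[y0:y1,x0:x1]
    e=np.clip((a[...,2]-np.maximum(a[...,0],a[...,1])-20)/80,0,1); M.clear(); M["side"]=(e,x0,y0)
a=box([0,0,0,0])[3]
def sh(tag,lifts):
    load(tag); best=[]
    for rd in range(30,150,3):
        for L in lifts:
            for sx in (-2,-1,0,1,2):
              for sz in (-3,0,3):
                p=base+a*L+[sx,0,sz]; best.append((cost([*p,np.radians(rd)]),rd,L,sx,sz))
    best.sort(); return best[:6]
base=np.array([536.1,-36.8,83.6])
print(sh("0",[0])); 
if len(sys.argv)>1:
    r_=camrig.camera("side")[:,:,::-1]; cv2.imwrite(f"pics/{sys.argv[1]}_side.png",r_); 
    for b in sh(sys.argv[1],[0,4,8,12,14,16,18]): print(b)
E
python3 roll.py e
```

```text
11.12 p [531.7 -46.7 177.7] yaw 48.5 F [ 0.2  0.6 -0.1] T [0.02 0.01 0.02] g 0.0 0.503
[(np.float64(16.36469638822572), 120, 0, 0, 0), (np.float64(16.65635615285784), 123, 0, 0, 0), (np.float64(17.229568426561375), 117, 0, 0, 0), (np.float64(17.760707163757623), 120, 0, -1, 3), (np.float64(18.1888137305483), 126, 0, 0, 0), (np.float64(18.25716716639236), 120, 0, -1, 0)]
(np.float64(52.094643701655244), 108, 16, 2, 0)
(np.float64(52.26238922644347), 108, 8, 1, 3)
(np.float64(52.28885275795998), 105, 4, 0, 3)
(np.float64(52.30179309406547), 108, 4, 0, 3)
(np.float64(52.56331369555174), 108, 12, 1, 0)
(np.float64(52.69912712625174), 114, 8, 1, 3)
```

```bash
sed -i 's|e=np.clip((a\[...,2\]-np.maximum(a\[...,0\],a\[...,1\])-20)/80,0,1); M.clear|m=np.maximum(a[...,0],a[...,1]); e=np.clip((a[...,2]/(m+5)-1.5)/.8,0,1); M.clear|; s|r_=camrig.camera.*|pass|' roll.py; python3 roll.py e; python3 - <<'E'
import cv2,numpy as np
for t in("side0","e_side"):
    a=cv2.imread(f"pics/{t}.png").astype(float)[222:254,298:326]; m=a[...,:2].max(2); q=a[...,2]/(m+5)
    print(t); print("\n".join("".join("#" if v>1.8 else "+" if v>1.5 else "." for v in row) for row in q))
E
```

```text
[(np.float64(20.306944198021377), 123, 0, 0, 0), (np.float64(20.88463699836974), 120, 0, 0, 0), (np.float64(21.258089215627997), 126, 0, 0, 0), (np.float64(21.65770483526867), 123, 0, -1, 3), (np.float64(21.708279467944973), 120, 0, -1, 3), (np.float64(22.582719078034547), 117, 0, 0, 0)]
(np.float64(62.98440763794101), 129, 0, 1, 3)
(np.float64(63.17779693464303), 132, 0, 2, 3)
(np.float64(63.23402357318865), 132, 0, 1, 3)
(np.float64(63.38874117600902), 132, 0, 0, 3)
(np.float64(63.399430004272595), 129, 0, 2, 3)
(np.float64(63.42670916200279), 132, 4, 2, 0)
side0
............................
............................
............................
............................
............................
............................
............................
............................
............................
............................
............................
............................
..............++............
...........+####+...........
..........#######...........
..........#######...........
..........#######...........
..........#######+..........
......
[... 634 characters left out ...]
....
............................
............................
............................
..............++............
.............+#+++..........
............+++#+#+.........
............+##+++##........
...........++#++#+#.........
..........++#++++#+.........
.........+#+++++#+++........
.........##+++++#+++........
........++++++++++++........
.......+#++++++++++.........
.......###++#++++++.........
.........####+++++++........
..........++++++++#.........
..........+++++++##.........
...........+++++#+..........
............+++.............
............................
............................
............................
............................
............................
```

```bash
sed -i 's|-1.5)/.8|-1.25)/.3|' roll.py; python3 roll.py e; python3 - <<'E'
import sys; sys.argv=["x"]
import io,contextlib
with contextlib.redirect_stdout(io.StringIO()): exec(open("roll.py").read())
load("e")
for rd in range(36,90,6):
    print(rd,min((round(cost([*(base+a*L+[sx,0,sz]),np.radians(rd)]),1),L,sx,sz) for L in (4,8,12,14,16,18) for sx in(-2,0,2) for sz in(-3,0,3)))
E
```

```text
[(np.float64(9.831523409023347), 117, 0, 0, 0), (np.float64(10.040315486073816), 120, 0, 0, 0), (np.float64(11.931515453341492), 120, 0, 1, 0), (np.float64(12.009679343007296), 123, 0, 0, 0), (np.float64(12.707529558347295), 123, 0, 1, 0), (np.float64(12.760961959762573), 117, 0, 1, 0)]
(np.float64(14.819047972358975), 75, 16, 2, -3)
(np.float64(15.083583109309387), 72, 4, -1, 3)
(np.float64(15.106246629641115), 72, 8, 0, 0)
(np.float64(15.24052697673254), 72, 16, 2, -3)
(np.float64(15.3617309061739), 75, 8, 0, 0)
(np.float64(15.38393467222625), 75, 4, -1, 3)
36 (np.float64(38.6), 4, 0, 0)
42 (np.float64(33.9), 4, 0, 0)
48 (np.float64(30.3), 8, 0, 0)
54 (np.float64(25.6), 8, 0, 0)
60 (np.float64(21.5), 8, 0, 0)
66 (np.float64(16.9), 16, 2, -3)
72 (np.float64(15.1), 8, 0, 0)
78 (np.float64(16.0), 16, 2, -3)
84 (np.float64(17.8), 4, 0, 3)
```

```bash
python3 drive.py '0 0 0 0.18 0.5;0 0 0 0 0.5' >/dev/null; python3 go.py 534.5 -46.5 83 38.2
```

```text
now [531.2 -46.5 176.7] 38.2 clock 11.43 tool d [ 2.6  2.1 93.7] turn 0.001 q7 -1.02 grip 0.0 0.504
```

```bash
python3 drive.py '1.3 1 45 0 0.5;1.3 1 44 0 0.5;0 0 4 0 0.5;0 0 0 0 0.5' >/dev/null; python3 st.py; python3 drive.py '0 0 0 0 0;0 0 0 0 0;0 0 0 0 0;0 0 0 0 0' 45 >/dev/null; python3 st.py
```

```text
11.93 p [535.6 -46.4  85.4] yaw 38.2 F [-0.4 -0.6  0.2] T [-0.06 -0.01  0.02] g 0.0 0.5
12.43 p [534.8 -45.7  86.7] yaw 38.3 F [-5.5  1.8 11. ] T [0.8  1.6  0.45] g 44.7 0.204
```

```bash
python3 drive.py '-0.9 0.7 -1.6 0 0;-0.9 0.7 -1.6 0 0;0 0 0 0 0' >/dev/null; python3 st.py;  python3 drive.py '0 0 0 0.1 0;0 0 0 0.1 0;0 0 0 0 0' >/dev/null; python3 st.py; python3 drive.py '0.8 -0.9 1.6 0 0;0.8 -0.9 1.6 0 0;0 0 0 0 0' >/dev/null; python3 st.py
```

```text
12.8 p [534.1 -46.1  88.4] yaw 38.3 F [ 0.3  7.5 -6.8] T [1.67 0.37 0.23] g 42.8 0.209
13.18 p [533.  -45.8  88. ] yaw 27.0 F [-2.   6.  -5.8] T [1.58 0.89 1.03] g 62.3 0.205
13.55 p [533.5 -45.7  86.9] yaw 26.9 F [-10.5   1.4  18.1] T [0.62 2.66 1.11] g 70.5 0.209
```

```bash
python3 drive.py '0 0 -1 0 0.5;0 0 0 0 0.5;0 0 0 0 0.5;0 0 -5 0 0.5;0 0 -40 0 0.5;0 0 -50 0 0.5;0 0 -30 0 0.5;0 0 0 0 0.5' >/dev/null; python3 st.py
sed -i 's|    pass|    cv2.imwrite(f"pics/{sys.argv[1]}_side.png",camrig.camera("side")[:,:,::-1])|' roll.py; python3 roll.py f;  python3 - <<'E'
import cv2,numpy as np
for t in("e_side","f_side",):
    a=cv2.imread(f"pics/{t}.png").astype(float)[230:252,300:324]; m=a[...,:2].max(2); q=a[...,2]/(m+5)
    print(t); print("\n".join("".join("#" if v>1.5 else "+" if v>1.3 else "." for v in row) for row in q))
E
```

```text
14.55 p [537.3 -46.5 213.6] yaw 26.7 F [ 0.9 -0.5 -0.2] T [0.02 0.03 0.01] g 0.0 0.504
[(np.float64(9.831523409023347), 117, 0, 0, 0), (np.float64(10.040315486073816), 120, 0, 0, 0), (np.float64(11.931515453341492), 120, 0, 1, 0), (np.float64(12.009679343007296), 123, 0, 0, 0), (np.float64(12.707529558347295), 123, 0, 1, 0), (np.float64(12.760961959762573), 117, 0, 1, 0)]
(np.float64(12.230136859702512), 54, 8, 0, 0)
(np.float64(12.488015495809579), 57, 16, 2, -3)
(np.float64(12.663359224837032), 57, 8, 0, 0)
(np.float64(12.78306488365941), 54, 16, 2, -3)
(np.float64(13.275898285386617), 54, 14, 1, -3)
(np.float64(13.412581827857025), 51, 8, 0, 0)
e_side
........................
................+.......
............++..........
...........+##+.........
...........#####........
..........#######+......
.........+########......
.........########+......
........#########.......
.......###########......
......+###########......
......############......
.....############+......
.....############.......
......+###########......
.......+#########.......
........#########.......
.........#######........
..........###...........
........................
........................
........................
f_side
........................
........................
........................
.............+#+........
............+###........
...........######.......
..........#######+......
.........#########......
.......+##########......
......############......
.....+#############.....
....+##############.....
.....#############+.....
......############......
......+###########......
.......+#########.......
........#########.......
.........#######........
.........+#+............
........................
........................
........................
```

```bash
cat > lift.py <<'E'
import sys; tags=sys.argv[1:]; sys.argv=["x"]
import io,contextlib
with contextlib.redirect_stdout(io.StringIO()): exec(open("roll.py").read())
for t in tags:
    load(t); L_=np.arange(-4,24,.5)
    g=[(round(cost([*(base+a*L),np.radians(rd)]),1),rd,L) for rd in range(44,126,2) for L in L_]; g.sort(); print(t,[tuple(map(float,x)) for x in g[:4]])
E
python3 lift.py 0 e f; python3 -c "
from h import *
b=np.array([536.1,-36.8,83.6]);a=np.array([-.164,-.55,.819])
print(proj('side',[b,b+12*a,b+16*a]))"
```

```text
0 [(9.2, 120.0, -1.0), (9.3, 120.0, 0.5), (9.5, 118.0, 0.0), (9.6, 118.0, -1.0)]
e [(14.8, 74.0, 9.0), (14.8, 76.0, 9.0), (14.9, 72.0, 8.5), (14.9, 72.0, 9.0)]
f [(12.2, 54.0, 8.0), (12.4, 56.0, 7.5), (12.6, 56.0, 8.5), (12.7, 54.0, 8.5)]
[[312.46183384 242.14172522]
 [311.49388935 240.21039908]
 [311.16684533 239.55785208]]
```

```bash
python3 drive.py '0 0 0 -0.16 0.5;0 0 0 0 0.5' >/dev/null; python3 go.py 535 -45.5 83 36
```

```text
now [534.5 -46.5 209.6] 35.8 clock 14.85 tool d [  0.9  -0.5 126.6] turn -0.004 q7 -1.04 grip 0.0 0.5
```

```bash
python3 drive.py '0.5 0 55 0 0.5;0.5 0 50 0 0.5;0 0 19 0 0.5;0 0 0 0 0.5;0 0 0 0 0.5' >/dev/null; python3 st.py; python3 drive.py '0 0 0 0 0;0 0 0 0 0;0 0 0 0 0;0 0 0 0 0' 45 >/dev/null; python3 st.py; python3 drive.py '0 0 0 -0.05 0;0 0 0 -0.05 0;0 0 0 0 0'>/dev/null; python3 st.py; python3 drive.py '0 0 0 -0.05 0;0 0 0 -0.05 0;0 0 0 0 0'>/dev/null; python3 st.py
```

```text
15.47 p [536.7 -45.9  87.5] yaw 35.8 F [ 0.3 -0.3 -0.2] T [ 0.03 -0.03 -0.04] g 0.0 0.499
15.97 p [536.4 -45.2  88. ] yaw 35.9 F [-2.4  1.6  5.9] T [0.57 0.65 0.14] g 40.9 0.211
16.35 p [536.6 -45.2  88.7] yaw 41.6 F [-4.5  1.8 12.6] T [0.67 1.01 0.01] g 42.2 0.2
16.73 p [536.4 -45.6  88.8] yaw 47.3 F [-5.2  1.6 14.9] T [0.59 1.24 0.09] g 42.7 0.191
```

```bash
python3 drive.py '0 0 -1 0 0.5;0 0 0 0 0.5;0 0 0 0 0.5;0 0 -5 0 0.5;0 0 -40 0 0.5;0 0 -50 0 0.5;0 0 -25 0 0.5;0 0 0 0 0.5' >/dev/null; python3 st.py
python3 roll.py g >/dev/null; python3 lift.py e f g
```

```text
17.73 p [537.7 -45.9 210.1] yaw 47.3 F [ 0.1 -0.2 -0.3] T [ 0.01 -0.01  0.  ] g 0.0 0.499
e [(14.8, 74.0, 9.0), (14.8, 76.0, 9.0), (14.9, 72.0, 8.5), (14.9, 72.0, 9.0)]
f [(12.2, 54.0, 8.0), (12.4, 56.0, 7.5), (12.6, 56.0, 8.5), (12.7, 54.0, 8.5)]
g [(14.2, 72.0, 8.5), (14.3, 72.0, 9.0), (14.3, 74.0, 9.0), (14.4, 70.0, 8.5)]
```

```bash
python3 drive.py '0 0 0 0.12 0.5;0 0 0 0.11 0.5;0 0 0 0 0.5' >/dev/null; python3 go.py 535.5 -45.5 85 34
```

```text
now [535.3 -45.8 206.5] 34.2 clock 18.15 tool d [ 3.000e-01 -1.000e-01  1.215e+02] turn 0.004 q7 -1.08 grip 0.0 0.502
```

```bash
python3 drive.py '0 0 55 0 0.5;0 0 50 0 0.5;0 0 17 0 0.5;0 0 0 0 0.5;0 0 0 0 0.5' >/dev/null; python3 st.py; python3 drive.py '0 0 0 0 0;0 0 0 0 0;0 0 0 0 0;-0.9 0.7 -1.6 0 0;-0.5 0.4 -1 0 0;0 0 0 0 0;0 0 0 0 0' 45 >/dev/null; python3 st.py; python3 drive.py '0.9 -0.7 1.6 0 0;0 0 0 0 0;0 0 0 0 0.1;0 0 0 0 0.3;0 0 0 0 0.5;0 0 0 0 0.5' >/dev/null;  python3 st.py
python3 drive.py '0 0 -40 0 0.5;0 0 -50 0 0.5;0 0 -25 0 0.5;0 0 0 0 0.5' >/dev/null; python3 roll.py i >/dev/null; python3 lift.py i
```

```text
18.77 p [537.7 -45.9  87.5] yaw 34.2 F [0.1 0.4 0.6] T [-0.    0.01 -0.  ] g 0.0 0.502
19.65 p [535.4 -44.6  88.6] yaw 34.3 F [ 0.2  6.5 -4.9] T [1.7  0.21 0.32] g 42.7 0.212
20.4 p [536.3 -47.   87. ] yaw 34.1 F [-0.5 -0.7 -1.1] T [0.03 0.01 0.03] g 0.0 0.498
i [(13.0, 58.0, 8.5), (13.1, 58.0, 8.0), (13.1, 60.0, 8.5), (13.2, 60.0, 7.5)]
```

```bash
python3 drive.py '0 0 -30 -0.162 0.5;0 0 0 -0.162 0.5;0 0 0 -0.162 0.7;0 0 0 -0.162 0.7;0 0 0 -0.162 0.7;0 0 0 0 0.7' >/dev/null; python3 go.py 528.5 -339 190 80.5
```

```text
now [535.2 -46.6 230.3] 80.5 clock 21.7 tool d [-289.4   41.9   40.3] turn -0.001 q7 -0.33 grip 0.0 0.7
```

```bash
python3 drive.py '-48.2 7 0 0 0.7;-48.2 7 0 0 0.7;-48.2 7 0 0 0.7;-48.2 7 0 0 0.7;-48.2 7 0 0 0.7;-48.2 7 40 0 0.7;0 0 0 0 0.7;0 0 0 0 0.7' >/dev/null; python3 go.py 528.5 -339 11 80.5
cat > full.py <<'E'
# joint two-view fit of the handle: lift, roll, common shift fixed by base fit
import sys; tag=sys.argv[1]; sys.argv=["x"]
import io,contextlib
with contextlib.redirect_stdout(io.StringIO()): exec(open("roll.py").read())
def both(t):
    M.clear()
    for n,(x0,x1,y0,y1) in {"top":(312,352,228,262),"side":(295,330,215,260)}.items():
        im=cv2.imread(f"pics/{n}0.png" if t=="0" else f"pics/{t}_{n}.png").astype(float)[y0:y1,x0:x1]
        m=im[...,:2].max(2); e=np.clip((im[...,2]/(m+5)-(1.25 if n=="side" else 1.2))/(.3 if n=="side" else .8),0,1); M[n]=(e,x0,y0)
        ys,xs=np.mgrid[y0:y1,x0:x1]; print(n,e.sum().round(1),((e*xs).sum()/e.sum()).round(2),((e*ys).sum()/e.sum()).round(2))
def best(b0):
    s=[minimize(cost,[*(b0+a*L),np.radians(rd)],method="Nelder-Mead",options=dict(initial_simplex=[[*(b0+a*L+d),np.radians(rd)+k] for d,k in (([0,0,0],0),([6,0,0],0),([0,6,0],0),([0,0,6],0),([0,0,0],.3))],maxiter=500)) for L in(0,12) for rd in (118,65)]
    return min(s,key=lambda q:q.fun)
both("0"); s0=best(base); print(s0.fun,s0.x)
both(tag); s1=best(base); d=s1.x[:3]-s0.x[:3]; print(s1.fun,s1.x,"lift",d@a,"perp",d-a*(d@a),"turn",np.degrees(s0.x[3]-s1.x[3]))
b=s0.x[:3]
for L in (8,10,12,14,16,18): print(L,min((round(cost([*(b+a*L),np.radians(rd)]),2),rd) for rd in range(46,80,2)))
E
python3 shot.py j 534 -45 94; python3 full.py j
```

```text
now [ 529.8 -337.4  191.3] 80.4 clock 22.7 tool d [ -1.8  -1.1 180.3] turn -0.001 q7 0.17 grip 0.0 0.697
top origin 299 210 scale 5.416666666666667
side origin 251 180 scale 3.25
top 79.5 332.13 245.52
side 122.7 312.58 241.87
17.538171303029642 [536.35427528 -35.51782526  82.46003116   2.04710566]
top 91.5 334.23 245.78
side 0.2 329.0 235.0
119.65077247696118 [536.76336633 -40.229535    84.71204297   2.28285143] lift 4.367321507373627 perp [ 1.12539928 -2.31131582 -1.32548853] turn -13.507237569095164
8 (np.float64(138.98), 76)
10 (np.float64(138.82), 76)
12 (np.float64(138.68), 78)
14 (np.float64(140.54), 78)
16 (np.float64(145.35), 72)
18 (np.float64(148.76), 78)
```

View pics/j.png

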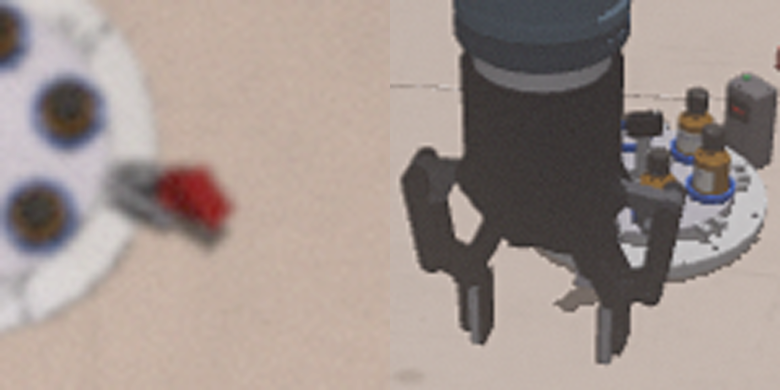

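The top view shows the handle now lying the other way, at about crop (193,195), and the gripper blocks it in the side view. The pin hasn't moved since the earlier side shot "i", so I'll combine that shot with this top one.

```bash
cp pics/i_side.png pics/j_side.png; python3 full.py j
```

```text
top 79.5 332.13 245.52
side 122.7 312.58 241.87
17.538171303029642 [536.35427528 -35.51782526  82.46003116   2.04710566]
top 91.5 334.23 245.78
side 146.3 311.93 240.57
20.965505572701115 [535.01367204 -41.32073645  90.53376417   1.12546424] lift 10.022926035693292 perp [ 0.30331156 -0.29404937 -0.13656735] turn 52.806163607434385
8 (np.float64(23.42), 66)
10 (np.float64(21.89), 62)
12 (np.float64(25.81), 64)
14 (np.float64(33.45), 62)
16 (np.float64(43.14), 70)
18 (np.float64(54.18), 72)
```

```bash
cat > cen.py <<'E'
import sys; sys.argv=["x"]
import io,contextlib
with contextlib.redirect_stdout(io.StringIO()): exec(open("roll.py").read())
def cen(n,p):
    h=cv2.convexHull(proj(n,box(p)[0]).astype(np.float32)); m=cv2.moments(h); return np.array([m["m10"],m["m01"]])/m["m00"]
b=np.array([536.35,-35.5,82.5])
for n in("top","side"):
    c0=cen(n,[*b,np.radians(118)])
    for rd in (58,64,73):
        print(n,rd,[(L,(cen(n,[*(b+a*L),np.radians(rd)])-c0).round(2).tolist()) for L in(8,10,12,14,16)])
for t in "0efgi":
    load(t); e,x0,y0=M["side"]; ys,xs=np.mgrid[y0:y0+e.shape[0],x0:x0+e.shape[1]]; e=(e>.3); print(t,e.sum(),xs[e].mean().round(2),ys[e].mean().round(2))
E
python3 cen.py
```

```text
top 58 [(8, [1.67, 0.21]), (10, [2.09, 0.26]), (12, [2.5, 0.32]), (14, [2.92, 0.38]), (16, [3.34, 0.44])]
top 64 [(8, [1.67, 0.2]), (10, [2.08, 0.26]), (12, [2.5, 0.32]), (14, [2.92, 0.38]), (16, [3.34, 0.44])]
top 73 [(8, [1.66, 0.2]), (10, [2.08, 0.26]), (12, [2.5, 0.32]), (14, [2.92, 0.38]), (16, [3.33, 0.44])]
side 58 [(8, [-0.6, -1.32]), (10, [-0.76, -1.64]), (12, [-0.92, -1.97]), (14, [-1.09, -2.29]), (16, [-1.25, -2.62])]
side 64 [(8, [-0.61, -1.32]), (10, [-0.77, -1.64]), (12, [-0.93, -1.96]), (14, [-1.09, -2.29]), (16, [-1.26, -2.62])]
side 73 [(8, [-0.62, -1.31]), (10, [-0.78, -1.63]), (12, [-0.94, -1.96]), (14, [-1.1, -2.28]), (16, [-1.27, -2.61])]
0 124 312.67 242.19
e 145 311.93 240.67
f 147 311.97 240.86
g 144 311.92 240.89
i 145 311.89 240.94
```

```bash
python3 drive.py '48.2 -7 0 0.162 0.5;47 8 0 0.162 0.5;36 25 0 0.162 0.5' >/dev/null; python3 go.py 537 -46 150 34
```

```text
now [ 593.4 -223.7  193.6] 52.6 clock 23.18 tool d [ 106.8 -152.8   43.6] turn 0.324 q7 -0.47 grip 0.0 0.499
```

```bash
python3 drive.py '0 0 0 0.162 0.5;0 0 0 0.162 0.5;0 0 0 0 0.5' >/dev/null; python3 go.py 537 -46 150 34
```

```text
now [ 593.3 -226.1  193. ] 34.3 clock 23.55 tool d [  55.  -180.5   43. ] turn 0.005 q7 -0.75 grip 0.0 0.503
```

```bash
python3 drive.py '14 -45 0 0 0.5;14 -45 0 0 0.5;14 -45 0 0 0.5;13 -45.5 10 0 0.5;0 0 33 0 0.5;0 0 0 0 0.5' >/dev/null; python3 go.py 537 -46 87.5 34; python3 roll.py k > /dev/null; python3 lift.py k
```

```text
now [535.1 -46.5 148. ] 34.4 clock 24.3 tool d [ 1.8  0.6 60.5] turn 0.007 q7 -1.07 grip 0.0 0.501
k [(13.7, 58.0, 8.5), (13.8, 58.0, 8.0), (13.8, 60.0, 8.5), (13.8, 62.0, 8.0)]
```

```bash
python3 drive.py '1 0 45 0 0.5;0.8 0.6 16 0 0.5;0 0 0 0 0.5;0 0 0 0 0.5' >/dev/null; python3 st.py; python3 drive.py '0 0 0 0 0;0 0 0 0 0;0 0 0 0 0;0 0 0 0 0' 45 >/dev/null; python3 st.py; for i in 1; do python3 drive.py '0 0 0 -0.06 0;0 0 0 0 0'>/dev/null; python3 st.py; python3 drive.py '0 0 0 -0.06 0;0 0 0 0 0'>/dev/null; python3 st.py; python3 drive.py '0 0 0 -0.06 0;0 0 0 0 0'>/dev/null; python3 st.py; done
```

```text
24.85 p [539.8 -47.   89.6] yaw 34.1 F [-0.1 -0.6  0.2] T [ 0.01 -0.    0.06] g 0.0 0.498
25.35 p [538.5 -44.6  89.7] yaw 34.2 F [-4.8  5.  11.2] T [1.34 1.21 0.07] g 42.1 0.21
25.6 p [538.6 -44.6  89.8] yaw 37.7 F [-5.8  5.2 11.8] T [ 1.32  1.14 -0.02] g 40.6 0.203
25.85 p [538.3 -45.   90.1] yaw 41.1 F [-7.   3.6 17.3] T [1.29 1.74 0.07] g 43.4 0.198
26.1 p [538.7 -45.1  90.2] yaw 44.5 F [-5.8  3.6 16.6] T [ 1.09  1.31 -0.11] g 41.8 0.193
```

```bash
python3 drive.py '0 0 0 0 0.5;0 0 0 0 0.5;0 0 -40 0 0.5;0 0 -45 0 0.5;0 0 0 0 0.5' >/dev/null; python3 st.py; python3 roll.py l > /dev/null; python3 lift.py l
```

```text
26.73 p [541.5 -47.1 176.7] yaw 44.4 F [-0.7 -0.3 -1.2] T [-0.05 -0.01  0.02] g 0.0 0.5
l [(14.9, 62.0, 8.0), (15.2, 64.0, 7.5), (15.2, 64.0, 8.0), (15.2, 66.0, 8.5)]
```

```bash
python3 drive.py '0 0 0 0.16 0.5;0 0 0 0 0.5' >/dev/null; python3 go.py 536.5 -46 83 35
```

```text
now [537.9 -46.9 172. ] 35.4 clock 27.02 tool d [-0.6 -1.5 89. ] turn 0.006 q7 -1.06 grip 0.0 0.502
```

```bash
python3 drive.py '-1 -2 50 0 0.5;-1 -2 42 0 0.5;0 0 0 0 0.5;0 0 0 0 0.5' >/dev/null; python3 st.py; python3 drive.py '0 0 0 0 0;0 0 0 0 0;0 0 0 0 0;0 0 0 0 0' 50 >/dev/null; python3 st.py; python3 drive.py '-0.9 0.7 -1.6 0 0;-0.9 0.7 -1.6 0 0;0 0 0 0 0' >/dev/null; python3 st.py; python3 drive.py '-0.9 0.7 -1.6 0 0;0 0 0 0 0' >/dev/null; python3 st.py;python3 drive.py '-0.9 0.7 -1.6 0 0;0 0 0 0 0' >/dev/null; python3 st.py; python3 drive.py '-0.9 0.7 -1.6 0 0;0 0 0 0 0' >/dev/null; python3 st.py
```

```text
27.52 p [535.6 -44.7  82.1] yaw 35.4 F [ 1.   0.5 -0.1] T [ 0.02 -0.03  0.02] g 0.0 0.501
28.02 p [535.6 -44.   83.1] yaw 35.3 F [-2.2  1.   7.6] T [0.69 0.7  0.2 ] g 45.2 0.235
28.4 p [533.9 -44.3  84.8] yaw 35.5 F [ 0.2  4.5 -7.4] T [1.71 0.28 0.51] g 48.7 0.216
28.65 p [533.6 -45.3  86.3] yaw 35.5 F [ 1.3  4.5 -6.7] T [1.74 0.22 0.49] g 48.7 0.218
28.9 p [533.3 -46.3  87.9] yaw 35.5 F [ 2.3  5.3 -7.3] T [1.84 0.23 0.47] g 48.7 0.219
29.15 p [532.9 -47.3  89.4] yaw 35.5 F [ 1.8  5.8 -8.1] T [1.8  0.16 0.5 ] g 48.7 0.22
```

```bash
python3 drive.py '-0.9 0.7 -1.6 0 0;0 0 0 0 0' >/dev/null; python3 st.py; python3 drive.py '-0.9 0.7 -1.6 0 0;0 0 0 0 0' >/dev/null; python3 st.py
```

```text
29.4 p [532.6 -48.4  91. ] yaw 35.5 F [ 1.6  6.4 -8.6] T [1.82 0.1  0.44] g 48.6 0.216
29.65 p [532.2 -49.4  92.5] yaw 35.5 F [ 2.   5.9 -8.9] T [1.87 0.12 0.47] g 48.6 0.218
```

```bash
python3 drive.py '-0.9 0.7 -1.6 0 0;0 0 0 0 0' >/dev/null; python3 st.py; python3 drive.py '-0.5 0.4 -0.8 0 0;0 0 0 0 0' >/dev/null; python3 st.py
```

```text
29.9 p [532.  -49.3  93.1] yaw 35.5 F [  5.7   8.9 -20.3] T [ 2.32 -0.73  0.43] g 49.2 0.215
30.15 p [531.8 -49.2  93.3] yaw 35.6 F [  8.    9.8 -26.8] T [ 2.54 -1.22  0.41] g 47.7 0.214
```

```bash
python3 drive.py '0.9 -0.7 1.6 0 0;0.9 -0.7 1.6 0 0;0.9 -0.7 1.6 0 0;0 0 0 0 0' >/dev/null; python3 st.py; python3 drive.py '0.9 -0.7 1.6 0 0;0 0 0 0 0' >/dev/null; python3 st.py;python3 drive.py '0.9 -0.7 1.6 0 0;0 0 0 0 0' >/dev/null; python3 st.py;python3 drive.py '0.9 -0.7 1.6 0 0;0 0 0 0 0' >/dev/null; python3 st.py
```

```text
30.65 p [532.7 -47.6  90. ] yaw 35.5 F [ 2.2  6.4 -8.8] T [1.93 0.22 0.47] g 54.5 0.211
30.9 p [533.1 -46.6  88.5] yaw 35.5 F [ 1.1  5.4 -6.9] T [1.95 0.23 0.45] g 54.7 0.216
31.15 p [533.4 -45.6  86.9] yaw 35.5 F [ 1.1  6.  -7.4] T [1.9  0.3  0.45] g 54.9 0.21
31.4 p [533.7 -44.6  85.4] yaw 35.5 F [ 2.1  5.3 -6.1] T [1.84 0.31 0.47] g 55.0 0.214
```

```bash
python3 drive.py '0.6 -0.4 1 0 0;0 0 0 0 0' >/dev/null; python3 st.py; python3 drive.py '0 0 0 0 0.2;0 0 0 0 0.5;0 0 0 0 0.5;0 0 -50 0 0.5;0 0 -50 0 0.5;0 0 0 0 0.5' >/dev/null; python3 roll.py m > /dev/null; python3 lift.py m; python3 st.py
```

```text
31.65 p [533.9 -44.   84.5] yaw 35.5 F [ 0.2  5.9 -6.2] T [1.83 0.33 0.51] g 55.4 0.213
m [(13.2, 62.0, 8.0), (13.6, 60.0, 7.5), (13.6, 62.0, 8.5), (13.7, 60.0, 8.0)]
32.45 p [535.6 -47.4 186.3] yaw 35.2 F [ 0.2 -0.4 -0.1] T [-0.02 -0.02 -0.  ] g 0.0 0.505
```

```bash
python3 drive.py '0 0 0 -0.158 0.7;0 0 0 -0.158 0.7;0 0 0 -0.158 0.7;0 0 0 -0.158 0.7;0 0 0 -0.158 0.7;-48.2 7 0 0 0.7;-48.2 7 0 0 0.7;-48.2 7 0 0 0.7;-48.2 7 0 0 0.7;-48.2 7 0 0 0.7;-48.2 7 0 0 0.7;0 0 0 0 0.7' >/dev/null; python3 go.py 528.5 -339 10 80.5
```

```text
now [ 525.3 -344.4  182.4] 80.1 clock 33.95 tool d [  5.9   2.2 172.4] turn -0.007 q7 0.17 grip 0.0 0.7
```

```bash
python3 drive.py '4 2 45 0 0.7;0 0 40 0 0.7;0 0 0 0 0.7;0 0 0 0 0.7' >/dev/null; python3 go.py 528.5 -339 11 80.5
```

```text
now [ 531.4 -335.2  100.2] 80.6 clock 34.45 tool d [-4.2 -2.2 89.2] turn 0.001 q7 0.13 grip 0.0 0.7
```

```bash
python3 drive.py '-3 -1.5 45 0 0.6;0 0 40 0 0.6;0 0 0 0 0.6;0 0 0 0 0.6;0 0 0 0 0.6' >/dev/null; python3 go.py 528.5 -339 11 80.5
```

```text
now [ 530.5 -338.9   16.7] 80.5 clock 35.08 tool d [-0.4 -1.9  5.7] turn 0.001 q7 0.11 grip 0.0 0.603
```

```bash
python3 drive.py '0 -1.5 7 0 0.6;0 0 0 0 0.3;0 0 0 0 0.3;0 0 0 0 0.3;0 0 0 0 0.3' 30 >/dev/null; python3 st.py
```

```text
35.7 p [ 527.3 -337.9    7.3] yaw 80.5 F [-1.   0.4  0.4] T [0.01 0.11 0.03] g 29.7 0.326
```

```bash
python3 drive.py '0 0 -50 0 0.3;0 0 -50 0 0.3;0 0 -40 0 0.3;0 0 0 -0.18 0.3;0 0 0 -0.18 0.3;0 0 0 -0.18 0.3;0 0 0 -0.18 0.3;0 0 0 -0.18 0.3;0 0 0 -0.18 0.3' 30 >/dev/null; python3 st.py; python3 - <<'E'
from h import *
T=lambda u,v:(245+(u+.5)/6-.5,190+(v+.5)/6-.5)
S=lambda u,v:(280+(u+.5)/7-.5,195+(v+.5)/7-.5)
print("ring",ray("top",T(169,305),40),ray("side",S(303,187),40))
for p in([573,75.65,-.295],[570.1,80.1,-.282],[571.65,76.5,-.29]):
    print(np.array(p[:2])+57*np.array([np.cos(p[2]+2.0944),np.sin(p[2]+2.0944)]))
# refine ring centre by ellipse fit on blue pixels
for n in("top","side"):
    im=cv2.imread(f"pics/{n}0.png").astype(float); u,v=proj(n,[[558,132,40]])[0]
    ys,xs=np.mgrid[0:480,0:640]; m=(im[...,0]-im[...,2]>(20 if n=="top" else 40))&(abs(xs-u)<9)&(abs(ys-v)<9)
    pts=np.c_[xs[m],ys[m]].astype(np.float32); print(n,len(pts),cv2.fitEllipse(pts)[:2],ray(n,cv2.fitEllipse(pts)[0],39))
E
python3 go.py 558 132 150 193.4
```

```text
36.83 p [ 527.1 -337.8  147. ] yaw 142.8 F [ 0.3 -0.4 -0.1] T [-0.    0.01  0.04] g 29.9 0.326
ring [558.5219213  131.90942531  40.        ] [554.19770881 130.24992218  40.        ]
[560.08278852 131.16707528]
[556.46217836 135.44446513]
[558.45536577 131.95179553]
now [ 527.1 -337.8  147. ] 142.8 clock 36.83 tool d [259.7 392.7  -3. ] turn -0.884 q7 1.1 grip 29.9 0.326Traceback (most recent call last):
  File "<stdin>", line 11, in <module>
cv2.error: OpenCV(4.12.0) /io/opencv/modules/imgproc/src/shapedescr.cpp:361: error: (-201:Incorrect size of input array) There should be at least 5 points to fit the ellipse in function 'fitEllipseNoDirect'
```

```bash
python3 drive.py '0 0 0 0.172 0.3;0 0 0 0.172 0.3;0 0 0 0.172 0.3;0 0 0 0.172 0.3;0 0 -20 0 0.3' >/dev/null; python3 go.py 557 134.7 165 103.4
```

```text
now [ 526.1 -337.1  166.5] 103.1 clock 37.45 tool d [452.5 137.1   1.5] turn -0.005 q7 0.51 grip 29.9 0.327
```

```bash
python3 drive.py '40 12 0 0 0.3;50 15 0 0 0.3;50 15 0 0 0.3;50 15 0 0 0.3;50 15 0 0 0.3;50 15 0 0 0.3;50 15 0 0 0.3;50 15 0 0 0.3;40 12 0 0 0.3;20 6 0 0 0.3;0 0 0 0 0.3;0 0 0 0 0.3' >/dev/null; python3 go.py 557 134.7 165 103.4
```

```text
now [557.9 128.4 167.2] 102.9 clock 38.95 tool d [6.4 0.6 2.2] turn -0.009 q7 -0.34 grip 29.9 0.325
```

```bash
python3 drive.py '3 0.3 30 0 0.3;3 0.3 30 0 0.3;0 0 30 0 0.3;0 0 0 0 0.3;0 0 0 0 0.3;0 0 0 0 0.3' >/dev/null; python3 go.py 557 134.7 44 103.4
```

```text
now [557.9 136.8  78.6] 103.0 clock 39.7 tool d [-1.8 -1.3 34.6] turn -0.008 q7 -0.42 grip 29.9 0.326
```

```bash
python3 drive.py '-1.5 -1 25 0 0.3;0 0 0 0 0.3;0 0 0 0 0.3;0 0 0 0 0.3' >/dev/null; python3 go.py 557 134.7 41 103.4; python3 drive.py '0 0 8 0 0.3;0 0 0 0 0.3;0 0 0 0 0.3' >/dev/null; python3 st.py
```

```text
now [556.9 135.6  53.3] 103.0 clock 40.2 tool d [-0.9 -0.1 12.3] turn -0.007 q7 -0.44 grip 29.9 0.326
40.58 p [556.  135.3  44.1] yaw 103.0 F [ 0.3  0.5 -0. ] T [-0.03  0.04  0.03] g 29.9 0.325
```

```bash
python3 drive.py '0.3 0 3.5 0 0.3;0 0 0 0 0.3;0 0 0 0 0.3' >/dev/null; python3 st.py
```

```text
40.95 p [556.  135.6  40.7] yaw 103.0 F [-0.3  0.8 -0.5] T [0.02 0.01 0.01] g 29.9 0.325
```

```bash
python3 drive.py '0 0 0.5 0 0.3;0 0 0 0 0.42;0 0 0 0 0.42;0 0 0 0 0.42' >/dev/null; python3 st.py; python3 drive.py '0 0 -10 0 0.42;0 0 -40 0 0.42;0 0 -50 0 0.42;0 0 0 0 0.42;0 0 0 0 0.42' >/dev/null; python3 go.py 570.5 79 140 193.4; python3 - <<'E'
from h import *
for n in("top","side"): cv2.imwrite(f"pics/n_{n}.png",camrig.camera(n)[:,:,::-1])
a=cv2.imread("pics/side0.png").astype(int);b=cv2.imread("pics/n_side.png").astype(int)
u,v=proj("side",[[557,134,60]])[0].astype(int); print(u,v)
def m(x):
    s=x[v-22:v+24,u-16:u+16]; am=(s[...,2]-s[...,0]>45); bl=(s[...,0]-s[...,2]>30); dk=s.max(2)<75
    return "\n".join("".join("a" if am[i,j] else "b" if bl[i,j] else "#" if dk[i,j] else "." for j in range(32)) for i in range(46))
A,B=m(a).split("\n"),m(b).split("\n"); print("\n".join(x+"  |  "+y for x,y in zip(A,B)))
E
```

```text
41.45 p [556.1 135.6  40.3] yaw 103.0 F [ 0.1  0.8 -0.5] T [-0.    0.03  0.01] g 0.0 0.416
now [555.9 135.3 140.4] 103.0 clock 42.08 tool d [-58.2   1.5   0.4] turn -1.578 q7 -0.37 grip 0.0 0.416
324 214
................................  |  ................................
................................  |  ................................
................................  |  ................................
................................  |  ................................
................................  |  ................................
................................  |  ................................
................................  |  ................................
................................  |  ................................
................................  |  ................................
................................  |  ................................
................................  |  ................................
................................  |  ................................
................................  |  ..............####.
[... 1623 characters left out ...]

.######................##...#..b  |  ..#####................#....#..b
.......aa.............#######...  |  .......aa.............#######...
a.aaa.aaa.............#######...  |  a.aaa.aaa..............######...
aaaaaaaaaa............#######...  |  aaaaaaaaaa............#######...
aaaaaaaaa..............######...  |  aaaaaaaaa..............######...
.aaaaaa..................####...  |  .aaaaaaa................#####...
....aa..............aaa.....aa..  |  ...aaaaaa...........aaa.....aa..
.aaaaaa.............aaa.aa.aaaa.  |  ..aaaaaaa...........aaa.aa.aaaa.
aaaaaaa.............aaaaaaaaaaa.  |  ..aaaaaaaa..........aaaaaaaaaaa.
aaaaaaa...b..........aaaaaaaaaa.  |  .aaaaaaaaa...........aaaaaaaaaa.
```

```bash
python3 - <<'E'
from h import *
print("crop origin 308,192; cap seen cols 322-326 rows 204-210"); print(proj("side",[[556.5,135.4,91],[556.5,135.4,75],[556.5,135.4,40]]))
E
```

```text
crop origin 308,192; cap seen cols 322-326 rows 204-210
[[324.29057327 203.99845644]
 [324.12978085 209.20621546]
 [323.78609646 220.33684182]]
```

```bash
python3 drive.py '-29 1 0 -0.175 0.36;-28 -5 0 -0.175 0.36;0 0 0 -0.175 0.36;0 0 0 -0.175 0.36;0 0 0 -0.175 0.36;0 0 0 -0.175 0.36;0 0 0 -0.175 0.36;0 0 0 -0.175 0.36;0 0 0 -0.175 0.36;0 0 0 0 0.36' >/dev/null; python3 go.py 570.5 79 65 193.4
```

```text
now [569.1  79.7 139. ] -166.8 clock 43.42 tool d [-1.2 -1.  74. ] turn -0.004 q7 1.09 grip 0.0 0.36
```

```bash
python3 drive.py '-1 -1 35 0 0.36;0 0 10 0 0.36;0 0 10 0 0.36;0 0 0 0 0.36' >/dev/null; python3 st.py; python3 drive.py '0 0 10 0 0.36;0 0 7 0 0.36;0 0 0 0 0.36' >/dev/null; python3 go.py 570.5 79 65 193.4;python3 st.py
```

```text
43.92 p [570.9  79.3  85. ] yaw -166.8 F [-0.2 -0.4  0.2] T [-0.01 -0.06 -0.01] g 0.0 0.361
now [570.7  79.   67.7] -166.8 clock 44.3 tool d [0.2 0.1 2.7] turn -0.003 q7 1.03 grip 0.0 0.364
44.3 p [570.7  79.   67.7] yaw -166.8 F [0.8 1.1 0.2] T [-0.02  0.02 -0.03] g 0.0 0.364
```

Gripping the hub and turning it clockwise by 1.047 rad.

```bash
python3 drive.py '0 0 0 0 0;0 0 0 0 0;0 0 0 0 0' 40 >/dev/null; python3 st.py; python3 drive.py '0 0 0 0.05 0;0 0 0 0.08 0;0 0 0 0.1 0;0 0 0 0 0' >/dev/null; python3 st.py
```

```text
44.67 p [571.4  78.3  68.5] yaw -166.8 F [ 0.9 -4.2  1.9] T [-0.66  0.07 -0.03] g 40.7 0.158
45.17 p [571.4  78.4  68.5] yaw -179.9 F [-0.5 -4.1  3.6] T [-0.72  0.01 -0.13] g 41.0 0.152
```

```bash
python3 drive.py '0 0 0 0.09 0;0 0 0 0.1 0;0 0 0 0.1 0;0 0 0 0.1 0;0 0 0 0.1 0;0 0 0 0.1 0;0 0 0 0.09 0;0 0 0 0.08 0;0 0 0 0.057 0;0 0 0 0 0;0 0 0 0 0' >/dev/null; python3 st.py
```

```text
46.55 p [571.6  78.8  68.4] yaw 133.3 F [ 1.6 -4.6  4.2] T [-0.82 -0.19 -0.12] g 41.1 0.155
```

```bash
python3 drive.py '0 0 0 0 0.2;0 0 0 0 0.3;0 0 0 0 0.34;0 0 0 0 0.34;0 0 0 0 0.34' >/dev/null; python3 st.py; python3 drive.py '0 0 -15 0 0.34;0 0 -40 0 0.34;0 0 -50 0 0.34;-50 30 -40 0 0.34;-50 30 0 0 0.34;-50 30 0 0 0.34;-50 30 0 0 0.34;-40 20 0 0 0.34;0 0 0 0 0.34;0 0 0 0 0.34' >/dev/null; python3 st.py; python3 - <<'E'
from h import *
for n in("top","side"): cv2.imwrite(f"pics/z_{n}.png",camrig.camera(n)[:,:,::-1])
b=cv2.imread("pics/z_side.png").astype(int)
s=b[198:264,284:384:1]; am=(s[...,2]-s[...,0]>45); bl=(s[...,0]-s[...,2]>30); dk=s.max(2)<75; rd=s[...,2]/(s[...,:2].max(2)+5)>1.6
print("\n".join("".join("R" if rd[i,j] else "a" if am[i,j] else "b" if bl[i,j] else "#" if dk[i,j] else "." for j in range(100)) for i in range(66)))
E
```

```text
47.17 p [571.1  79.2  68.2] yaw 133.3 F [-0.5 -0.2 -0.5] T [-0.02 -0.04  0.01] g 0.0 0.339
48.42 p [830.6   2.9 209.1] yaw 133.3 F [-1.  -0.3  0.2] T [-0.01  0.04 -0.02] g 0.0 0.34
.............#...........................................................................RRRRRRRRRRR
..........................................................................................RRRRRRRRRR
...........................................................................................RRRRRRRRR
............................................................................................RRRRRRRR
.............................................................................................RRRRRRR
..............................................................................................RRRRRR
...............................................................................................RRRRR
................................................................................................RRRR
.......................................##..##...............................................a....RRR
..........
[... 5046 characters left out ...]
..............................................................................................
....................................................................................................
....................................................................................................
....................................................................................................
....................................................................................................
....................................................................................................
....................................................................................................
```

```bash
python3 full.py z; python3 lift.py z i m; python3 - <<'E'
from h import *
# carousel angle from side caps
for k in range(6):
    ang=-.282+np.radians(k*60); p=proj("side",[[570.1+57*np.cos(ang),80.1+57*np.sin(ang),88]])[0]; print((p-[284,198]).round(1),end=" ")
a=cv2.imread("pics/top0.png").astype(int);b=cv2.imread("pics/z_top.png").astype(int)
d=abs(a-b).max(2)>40; print("\ndropper region diff",d[235:265,408:470].sum())
E
```

```text
top 79.5 332.13 245.52
side 122.7 312.58 241.87
17.538171303029642 [536.35427528 -35.51782526  82.46003116   2.04710566]
top 43.9 331.96 244.67
side 144.5 312.01 240.63
52.70603165290464 [535.17604714 -38.14344205  88.43532652   1.16190599] lift 6.53103057116678 perp [-0.10703817  0.96400812  0.62538831] turn 50.71820475701684
8 (np.float64(55.48), 66)
10 (np.float64(56.01), 66)
12 (np.float64(60.81), 70)
14 (np.float64(66.61), 78)
16 (np.float64(74.48), 78)
18 (np.float64(84.53), 78)
z [(13.6, 58.0, 8.5), (13.6, 62.0, 8.0), (13.6, 62.0, 8.5), (13.7, 60.0, 8.5)]
i [(13.0, 58.0, 8.5), (13.1, 58.0, 8.0), (13.1, 60.0, 8.5), (13.2, 60.0, 7.5)]
m [(13.2, 62.0, 8.0), (13.6, 60.0, 7.5), (13.6, 62.0, 8.5), (13.7, 60.0, 8.0)]
[66. 22.] [60.7 10.8] [40.2  7. ] [23.8 13.8] [27.6 25.2] [49.4 29.6] 
dropper region diff 111
```

```bash
python3 -c "
from cell import r, camrig, finish_job; print(finish_job())"
```

```text
the job is handed in; nothing more can be done
None
```

I handed the job in at about 48.5 s: the pin is out at about 12 mm with its turn consistent with the rest notch (judged from travel to the stop and camera fits, not a direct test), the loose bottle is in its cup and turned one click clockwise to the reader, all six cups hold bottles, and the gripper is clear. I made several re-grips to seat the pin, did not check the purple jar directly, and checked the droppers only by a rough image comparison.

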